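# Weigh a batch of steel offcuts on the arrested beam scale

### The arm

A 6-joint arm with a two-finger parallel gripper is mounted at the origin on the work surface. World frame = base frame: x ahead of the robot, y to its left, z up, the work surface at z = 0. Lengths are in m, angles in rad, forces in N, time in s.
With the tool pointing down it reaches from about 0.35 to 0.925 m from the base axis. Payload 6.4 kg.
Tool frame: the origin (TCP) lies midway between the tips of the shut fingers; the grasp point (between the pads) lies 19 mm behind it; z points along the fingers, y is the line along which they close (so a half turn about z gives the same grasp; the last joint's range is limited). The gripper opens to 94 mm and grips with 3 to 60 N. Pads are 16 mm wide; open, the fingers measure 119 mm over their backs; the gripper's body (75 mm by 177 mm) begins 78 mm behind the grasp point.
Start: joints at [1.069, 0.245, 1.558, -0, 1.339, -0.174], TCP at [0.209, 0.615, 0.205] pointing down, gripper open.
Joint ranges: [-3.13, 3.13], [-1.02, 2.26], [0.13, 2.54], [-0.95, 4.09], [0.21, 2.88], [-2.74, 2.74]. Speed limits (rad/s): [2.57, 2.57, 3.14, 3.14, 3.14, 3.14].

### API

Orientations are given as a unit quaternion [w, x, y, z].
In Python, from bench import reach, movel, movej, command_gripper, wait, solve_ik, read_state, snapshot, MotionError, job_done gives the robot as it stands. The module is installed in compiled form; this text tells all that it offers. Calls block until the motion is done:
- reach(position, orientation): joint-space move of the TCP to a pose.
- movel(position, rot=None, v=0.15, until_force=None): straight line of the TCP; rot=None keeps the orientation; v is the mean speed in m/s. With until_force (N) it stops when the force on the tool has changed by that much, and returns True; else False.
- movej(angles): joint-space move.
- command_gripper(opening): finger opening in m; the grip force is fixed at half the most; returns when the fingers have stopped.
- wait(seconds).
- solve_ik(position, orientation): joint angles nearest the present ones, or None.
- read_state(): the state.
- snapshot(name): name is "scene" or "top"; returns a dict with "frame" (384x512x3 uint8, red, green, blue), "range_z" (384x512 float32, m along the optical axis (not along the pixel's ray), 0 where there is no reading), "fovy" (degrees; the focal length in pixels is half the picture's height over the tangent of half this angle, whatever the lens; pixels are square), "cx", "cy" (the principal point, pixels), "D" ([k1, k2, p1, p2, k3] as OpenCV has them; the pictures are not rectified), "cam_to_world" (4x4, takes a point from camera to world coordinates). Camera axes: x right, y up, looking along -z (the intrinsics and any distortion apply to the point x, -y, -z); pixel columns grow to the right and rows downward; lengths in m; the calibration is good to about 2 mm. A picture is of the moment at which its call begins.
A pose or a line that the arm cannot do raises MotionError and nothing moves.
- job_done(): hands the job in; it is judged then, once.
The state is a dict: "time_s": time; "q": joint angles; "qd": joint speeds; "joint_torque": joint torques, N m; "eef_pos": TCP position; "tool_rot": TCP orientation; "contact_force": force on the tool from outside, world axes, zero at the start; "wrist_torque": the same for the moment, N m; "width": finger opening in m; "finger_force": force on a finger pad.
Only numpy, scipy, OpenCV 4.12 (cv2) and the standard library are available. Lean on these libraries where they do the work, as an engineer would, in place of code of your own. Each camera call takes 0.05 s, during which the arm holds its last target. There are 200 camera calls.

### The job

Weigh the steel offcuts lying on the plywood board as one batch: put all of them on the scale's tray, then pull the sprung arrest lever fully down to free the beam and hold it there for a good three seconds until the loaded beam has settled. Ease the lever slowly all the way back up so that the beam is arrested again, never letting it snap back, then move every offcut into the open steel crate and leave the hammer, pipe socket and brush where they are.

Things in the scene. Friction and masses are not known exactly. Their poses are not given: they have to be found in the camera images.
- offcut1: Bare steel square tube, 40 x 40 mm, 80 mm long, wall 4 mm, about 0.3 kg; grip it across its 40 mm width. Origin at the centre of its underside as it lies at the start; local x along its length, z up. It may be absent. Any offcut may be knocked a few cm aside during the job.
- offcut2: Bare steel square tube, 40 x 40 mm, 65 mm long, wall 4 mm, about 0.25 kg; grip across 40 mm. Origin at the centre of its underside as it lies at the start; local x along its length, z up. It may be absent.
- offcut3: Dark steel U-channel, 46 mm wide, 40 mm tall, 75 mm long, lying with its open side down, about 0.28 kg; grip across 46 mm. Origin at the centre of its underside as it lies at the start; local x along its length, z up. It may be absent.
- offcut4: Rusty H-section, 50 mm over its two upright flanges, 45 mm tall, 70 mm long, web level, about 0.32 kg; grip across the flanges, 50 mm. Origin at the centre of its underside as it lies at the start; local x along its length, z up. It may be absent.
- board: Plywood board, 250 x 250 mm, 8 mm thick, fixed flat on the table to one side of the robot (left or right varies); the offcuts start on it. Origin at the centre of its underside.
- crate_in (a point): Centre of the inner floor of the open steel crate: 220 x 220 mm outside, walls 4 mm thick and 40 mm high over the table, inner floor 4 mm over the table, fixed on the other side from the board. Axes along its walls.
- tray (a point): Centre of the upper face of the scale's aluminium tray, 210 x 210 mm, rim 4 mm thick and 10 mm high; 60 mm above the table while arrested; it tilts with the beam. Site x points from the tray towards the beam's pivot (225 mm away, 40 mm above the tray's face), z up. The beam bar (top 110 mm over the table) starts 105 mm from the tray's centre along +x.
- beam (a joint): Tilt of the beam, rad: 0 = level against its upper stop (arrested); it grows as the tray sinks, up to 0.14. A spring makes it grow with the load once freed: about 0.02 to 0.13 for the batch; with no load it stays at 0. It settles in about 0.5 s.
- arrest (a joint): Sprung arrest lever, rad: 0 = up, where its spring keeps it and its pad holds the beam level; it grows as the grip is pulled down, to the stop at 0.6. The beam is free from about 0.5 on. The pull at the grip rises from about 13 N to 18 N (less at first under load); let go, it snaps back.
- arrest_grip (a point): Gripping point of the lever's handle: a level round black bar 18 mm thick along the scale's y, free for 30 mm to this point's right (-y) and 34 mm to its left, where the lever's arm joins; 143 mm above the table when up and about 78 mm when fully down. Pinch it from above, fingers closing along the scale's x. It swings on a radius of 110 mm about arrest_pivot, from 0.40 rad above level.
- arrest_pivot (a point): Point on the lever's hinge line, level with the tray's pivot at 100 mm above the table, in the plane in which the grip's centre swings. It is fixed to the scale; its x and y axes are the scale's: x away from the robot side (the lever reaches to -x), y to the left. The hinge line runs along y.
- hammer: Hammer lying on the table, a bystander; leave it alone. Origin under its middle.
- socket: Rusty pipe socket, 68 mm across, 60 mm tall, standing on the table, a bystander; leave it alone. Origin at the centre of its underside.
- brush: Hand brush lying on the table, a bystander; leave it alone. Origin under its middle.
Things that resemble listed ones, but are neither listed nor needed, are in the scene too. Leave any red look-alike of the offcut1 alone. Several things have the shape of the offcut3; the one meant has the colours described above.

How it is judged:
On the way, in this order (a step that is already met when the one before it is completed fails the run):
1. all offcuts lie on the tray, let go, with the beam still arrested (x of offcut1 in the frame of tray between -0.1 and 0.1 m and y of offcut1 in the frame of tray between -0.1 and 0.1 m and z of offcut1 in the frame of tray between -0.01 and 0.06 m and x of offcut2 in the frame of tray between -0.1 and 0.1 m and y of offcut2 in the frame of tray between -0.1 and 0.1 m and z of offcut2 in the frame of tray between -0.01 and 0.06 m and x of offcut3 in the frame of tray between -0.1 and 0.1 m and y of offcut3 in the frame of tray between -0.1 and 0.1 m and z of offcut3 in the frame of tray between -0.01 and 0.06 m and x of offcut4 in the frame of tray between -0.1 and 0.1 m and y of offcut4 in the frame of tray between -0.1 and 0.1 m and z of offcut4 in the frame of tray between -0.01 and 0.06 m and contact force between the fingers and offcut1 below 0.5 N and contact force between the fingers and offcut2 below 0.5 N and contact force between the fingers and offcut3 below 0.5 N and contact force between the fingers and offcut4 below 0.5 N and value of joint arrest below 0.05 rad and value of joint beam below 0.015 rad), for 0.3 s.
2. with all offcuts on the tray the lever is held down and the freed beam has tipped and come to rest (x of offcut1 in the frame of tray between -0.1 and 0.1 m and y of offcut1 in the frame of tray between -0.1 and 0.1 m and z of offcut1 in the frame of tray between -0.01 and 0.06 m and x of offcut2 in the frame of tray between -0.1 and 0.1 m and y of offcut2 in the frame of tray between -0.1 and 0.1 m and z of offcut2 in the frame of tray between -0.01 and 0.06 m and x of offcut3 in the frame of tray between -0.1 and 0.1 m and y of offcut3 in the frame of tray between -0.1 and 0.1 m and z of offcut3 in the frame of tray between -0.01 and 0.06 m and x of offcut4 in the frame of tray between -0.1 and 0.1 m and y of offcut4 in the frame of tray between -0.1 and 0.1 m and z of offcut4 in the frame of tray between -0.01 and 0.06 m and value of joint arrest above 0.5 rad and value of joint beam above 0.01 rad and velocity of joint beam between -0.05 and 0.05 rad/s), for 2 s.
3. the lever is back up and the beam arrested level (value of joint arrest below 0.05 rad and value of joint beam below 0.015 rad), for 0.3 s.
At the end, for the whole second after the job is handed in: Every offcut that is present lies at rest and let go in the crate (its origin within 95 mm of the crate's centre each way and less than 50 mm above the inner floor); the lever is up (joint below 0.05 rad) and the beam level (below 0.015 rad) (all of step 3 and x of offcut1 in the frame of crate_in between -0.095 and 0.095 m and y of offcut1 in the frame of crate_in between -0.095 and 0.095 m and z of offcut1 in the frame of crate_in between -0.01 and 0.05 m and x of offcut2 in the frame of crate_in between -0.095 and 0.095 m and y of offcut2 in the frame of crate_in between -0.095 and 0.095 m and z of offcut2 in the frame of crate_in between -0.01 and 0.05 m and x of offcut3 in the frame of crate_in between -0.095 and 0.095 m and y of offcut3 in the frame of crate_in between -0.095 and 0.095 m and z of offcut3 in the frame of crate_in between -0.01 and 0.05 m and x of offcut4 in the frame of crate_in between -0.095 and 0.095 m and y of offcut4 in the frame of crate_in between -0.095 and 0.095 m and z of offcut4 in the frame of crate_in between -0.01 and 0.05 m and linear speed of each of offcut1, offcut2, offcut3, offcut4 below 0.02 m/s and contact force between the fingers and offcut1 below 0.5 N and contact force between the fingers and offcut2 below 0.5 N and contact force between the fingers and offcut3 below 0.5 N and contact force between the fingers and offcut4 below 0.5 N); the robot touches nothing.
It fails at once if the lever snaps back up (faster than 1.3 rad/s, 0.14 m/s at the grip) (velocity of joint arrest below -1.3 rad/s).
It fails at once if the hammer is displaced by more than 30 mm (distance of hammer from where it was at the start of the episode above 0.03 m).
It fails at once if the socket is displaced by more than 30 mm (distance of socket from where it was at the start of the episode above 0.03 m).
It fails at once if the brush is displaced by more than 30 mm (distance of brush from where it was at the start of the episode above 0.03 m).
Of offcut1, offcut2, offcut3, offcut4 only 2 to 4 are there at a start; the rules pass over those that are not, and their reading is None.
At some moment in a run one of offcut1, offcut2, offcut3, offcut4 may be knocked a few centimetres aside while the robot is not near it.
It also fails if it takes over 210 s, if anything falls off the work surface, if the arm or the gripper's body presses on something with over 40 N, if the wrist force passes 120 N, or if a joint passes its speed limit or range.

## Working session

There is one attempt and no reset: what is moved stays moved. The work goes in short steps, each a Python script; the robot and the scene stay as the last script left them, time stands still between calls to the robot, and variables do not carry over. Pictures are saved under pics/ and viewed, at most 14 in all, crops included, and the job is handed in when it is done.

```bash
mkdir -p pics; cat > h.py <<'E'
import numpy as np, cv2
from bench import *
def cloud(s):
    h,w=s["range_z"].shape
    f=h/2/np.tan(np.radians(s["fovy"])/2)
    K=np.array([[f,0,s["cx"]],[0,f,s["cy"]],[0,0,1]])
    u,v=np.meshgrid(np.arange(w),np.arange(h))
    p=cv2.undistortPoints(np.stack([u,v],-1).reshape(-1,1,2).astype(np.float64),K,np.array(s["D"],float)).reshape(h,w,2)
    z=s["range_z"].astype(float)
    P=np.stack([p[...,0]*z,-p[...,1]*z,-z,np.ones_like(z)],-1)@np.array(s["cam_to_world"]).T
    P=P[...,:3]; P[z<=0]=np.nan
    return P
def save(img,name): cv2.imwrite("pics/"+name,np.ascontiguousarray(img[...,::-1]))
E
python3 - <<'E'
from h import *
import pickle
for n in("scene","top"):
    s=snapshot(n); pickle.dump(s,open(n+".pkl","wb")); save(s["frame"],n+"0.png")
    P=cloud(s)
    print(n,s["fovy"],s["cx"],s["cy"],s["D"],np.round(s["cam_to_world"],3).tolist())
print(read_state())
E
```

```text
scene 48.63027274305485 254.21422541363032 190.91774812716977 [-0.09384587  0.          0.          0.          0.        ] [[0.178, -0.591, 0.787, 1.481], [0.984, 0.089, -0.156, -0.135], [0.022, 0.802, 0.597, 0.851], [0.0, 0.0, 0.0, 1.0]]
top 49.80106518246791 256.70465337832655 191.0527000678813 [-0.07358535  0.          0.          0.          0.        ] [[-0.006, 0.988, -0.152, 0.331], [-1.0, -0.006, 0.003, 0.055], [0.002, 0.152, 0.988, 1.418], [0.0, 0.0, 0.0, 1.0]]
{'time_s': 0.1, 'q': array([ 1.06889914e+00,  2.45735433e-01,  1.55881656e+00, -1.08411512e-05,
        1.33870868e+00, -1.74098084e-01]), 'qd': array([ 0.00098805, -0.00279694, -0.00336824,  0.00061101,  0.00213837,
        0.00066536]), 'joint_torque': array([ 1.77220172e-04, -4.16919315e+01, -3.15523016e+01,  6.87185512e-02,
        3.09741427e-02, -8.33723243e-05]), 'eef_pos': array([0.20902027, 0.61493563, 0.2045018 ]), 'tool_rot': array([-2.71580484e-04,  1.63165440e-01,  9.86598370e-01, -7.88570084e-04]), 'contact_force': array([0.67384829, 0.13732375, 1.40362914]), 'wrist_torque': array([-0.00843963,  0.00421244,  0.06891006]), 'finger_force': 0.0, 'width': 0.09401777825854982}
```

View pics/top0.png

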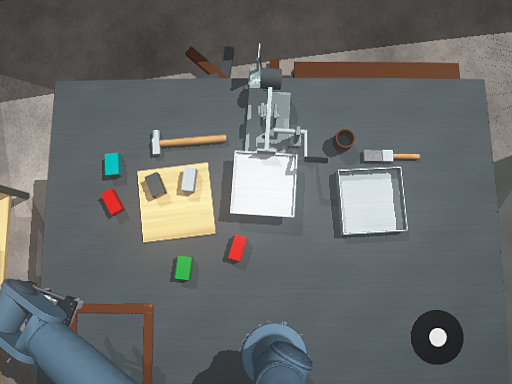

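View pics/scene0.png

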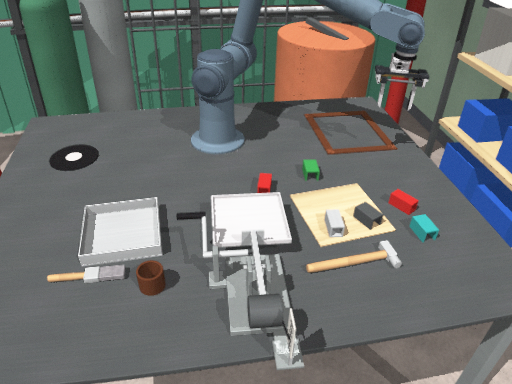

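Top view: on the board are a bare grey tube (188,180) and a dark channel (155,185). The tray is at (264,185), the lever's black grip at (316,160) and the crate at (372,202).
Candidates and look-alikes: red (112,202) and (237,248), green channel (183,268), teal channel (112,163). By the description, I choose the grey tube and the dark channel. I'll check them in one close crop and measure the scene.

```bash
python3 - <<'E'
from h import *
import pickle
s=pickle.load(open("top.pkl","rb")); P=cloud(s); t=s["frame"]
c=pickle.load(open("scene.pkl","rb"));Q=cloud(c)
a=cv2.resize(t[145:250,100:230],None,fx=4,fy=4,interpolation=cv2.INTER_CUBIC)
b=cv2.resize(c["frame"][180:250,160:400],None,fx=2.16,fy=2.16)
im=np.zeros((420+152,520,3),np.uint8); im[:420,:520]=a; im[420:420+b.shape[0],:518]=b[:,:518][:152]
save(im,"crop1.png")
def rect(m,name,PP=P):
    p=PP[m]; p=p[np.isfinite(p).all(1)]
    r=cv2.minAreaRect(p[:,:2].astype(np.float32)); print(name,len(p),"c",np.round(r[0],4),"size",np.round(r[1],4),"ang",round(r[2],1),"z",np.round(np.percentile(p[:,2],[5,50,95]),4))
v,u=np.mgrid[:384,:512]
def box(u0,u1,v0,v1): return (u>=u0)&(u<=u1)&(v>=v0)&(v<=v1)
for nm,PP,bs in(("top",P,dict(tube=(172,203,160,202),chan=(140,171,166,206))),("scene",Q,dict(tube=(322,345,205,242),chan=(352,386,200,232)))):
    for k,bb in bs.items():
        rect(box(*bb)&(PP[...,2]>0.036)&(PP[...,2]<.07),k+nm,PP)
rect(box(130,220,155,250)&(P[...,2]>0.004)&(P[...,2]<.012),"board")
rect(box(225,300,145,222)&(P[...,2]>0.055)&(P[...,2]<.064),"trayface")
rect(box(225,300,145,222)&(P[...,2]>0.055)&(P[...,2]<.074),"tray+rim")
rect(box(330,412,160,242)&(P[...,2]>0.025)&(P[...,2]<.045),"crate")
dark=t.max(2)<45
rect(box(304,328,150,170)&(P[...,2]>0.1),"grip")
dk=c["frame"].max(2)<60
rect(box(172,206,205,225)&(Q[...,2]>0.1),"grip scene",Q)
m=box(240,312,70,170)&(P[...,2]>0.09)
for z in(.1,.12,.15,.2):
    rect(box(240,312,60,175)&(P[...,2]>z),"tall>%g"%z)
for nm,bb in dict(socket=(330,358,125,152),brush=(360,422,145,166),hammer=(146,230,125,158)).items(): rect(box(*bb)&(P[...,2]>.012),nm)
np.set_printoptions(linewidth=250)
print((P[150:172:2,296:334:2,2]*1000).round())
E
```

```text
tubetop 296 c [0.5848 0.2833] size [0.0415 0.0811] ang 83.2 z [0.0426 0.0484 0.0532]
chantop 315 c [0.5666 0.3965] size [0.0761 0.0475] ang 23.2 z [0.0426 0.0481 0.0531]
tubescene 284 c [0.5872 0.2841] size [0.0417 0.0829] ang 84.4 z [0.0409 0.048  0.0504]
chanscene 319 c [0.5697 0.4001] size [0.079  0.0531] ang 23.6 z [0.0393 0.0477 0.0507]
board 4007 c [0.5135 0.3367] size [0.3337 0.3176] ang 0.4 z [0.0044 0.0079 0.0114]
trayface 3135 c [0.5623 0.0299] size [0.2066 0.2083] ang 86.2 z [0.0562 0.0603 0.0635]
tray+rim 3852 c [0.5637 0.0285] size [0.2106 0.2111] ang 85.8 z [0.0565 0.061  0.069 ]
crate 491 c [ 0.5113 -0.3391] size [0.2185 0.2232] ang 2.7 z [0.0266 0.0379 0.0434]
grip 150 c [ 0.6368 -0.1346] size [0.074  0.0406] ang 84.6 z [0.1402 0.1487 0.1544]
grip scene 241 c [ 0.6401 -0.1305] size [0.0747 0.0403] ang 84.1 z [0.1367 0.1471 0.1533]
tall>0.1 1183 c [ 0.8016 -0.0397] size [0.1744 0.3638] ang 89.0 z [0.1037 0.1159 0.1404]
tall>0.12 529 c [ 0.7871 -0.0205] size [0.3835 0.1185] ang 18.4 z [0.121  0.1312 0.1485]
tall>0.15 15 c [ 0.6282 -0.1099] size [0.0102 0.0253] ang 0.4 z [0.1509 0.1522 0.154 ]Traceback (most recent call last):
  File "<stdin>", line 27, in <module>
  File "<stdin>", line 11, in rect
    return _quantile_unchecked(
        a, q, axis, out, overwrite_input, method, keepdims, weights)
    return _ureduce(a,
                    func=_quantile_ureduce_func,
    ...<5 lines>...
                    overwrite_input=overwrite_input,
                    method=method)
    r = func(a, **kwargs)
    result = _quantile(arr,
                       quantiles=q,
    ...<2 lines>...
                       out=out,
                       weights=wgt)
    slices_having_nans = np.isnan(arr[-1, ...])
                                  ~~~^^^^^^^^^
IndexError: index -1 is out of bounds for axis 0 with size 0
```

View pics/crop1.png

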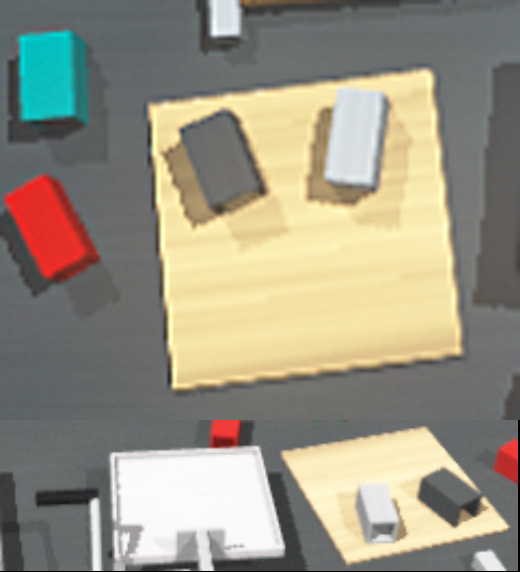

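Crop: the bare grey tube at (357,140) is 80 mm long, so it is offcut1. The dark channel at (222,160) is offcut3. The red and teal pieces lie off the board. Offcut2 and offcut4 are absent. Next I refine the tray, crate and grip poses from both cameras.

```bash
cat >> h.py <<'E'
def clouds():
    out=[]
    for n in("top","scene"):
        s=snapshot(n); out.append((cloud(s),s["frame"]))
    return out
def frame_xy(P,c,yaw):
    d=P[...,:2]-np.array(c); cs,sn=np.cos(yaw),np.sin(yaw)
    return np.stack([d[...,0]*cs+d[...,1]*sn,-d[...,0]*sn+d[...,1]*cs],-1)
def to_world(c,yaw,x,y):
    cs,sn=np.cos(yaw),np.sin(yaw); return np.array([c[0]+x*cs-y*sn,c[1]+x*sn+y*cs])
def detect(c,yaw,half,base,verbose=True,cl=None):
    """offcuts in a square region -> {'tube':(xy,angle,n),'chan':...}; mean of both cameras"""
    res={}
    for P,img in (cl or clouds()):
        L=frame_xy(P,c,yaw); m=(np.abs(L)<half).all(-1)&(P[...,2]>base+.030)&(P[...,2]<base+.058)
        m=np.nan_to_num(m).astype(np.uint8)
        n,lab,st,_=cv2.connectedComponentsWithStats(m)
        for i in range(1,n):
            if st[i,4]<120: continue
            p=P[lab==i]; r=cv2.minAreaRect(p[:,:2].astype(np.float32))
            col=np.median(img[lab==i],0); k='tube' if col.mean()>110 else 'chan'
            a=r[2]+(90 if r[1][1]>r[1][0] else 0)
            if verbose: print(k,np.round(r[0],4),np.round(sorted(r[1]),3),round(a,1),col,st[i,4],np.round(np.percentile(p[:,2],90),3))
            res.setdefault(k,[]).append((np.array(r[0]),np.radians(a)))
    out={}
    for k,v in res.items():
        a=np.array([x[1] for x in v]); a=np.angle(np.exp(2j*a).mean())/2
        out[k]=(np.mean([x[0] for x in v],0),a)
    return out
E
python3 - <<'E'
from h import *
import pickle
cl=[]
for n in("top","scene"):
    s=pickle.load(open(n+".pkl","rb")); cl.append((cloud(s),s["frame"]))
def rect(p,name):
    r=cv2.minAreaRect(p[:,:2].astype(np.float32)); print(name,len(p),np.round(r[0],4),np.round(r[1],4),round(r[2],1),np.round(np.percentile(p[:,2],[5,50,95]),4), "mean",p.mean(0).round(4))
for P,img in cl:
    d=frame_xy(P,(.562,.029),-.07); rect(P[(np.abs(d)<.115).all(-1)&(P[...,2]>.05)&(P[...,2]<.08)],"tray")
    d=frame_xy(P,(.5113,-.339),.05); rect(P[(np.abs(d)<.13).all(-1)&(P[...,2]>.025)&(P[...,2]<.05)],"crate")
    d=frame_xy(P,(.638,-.132),-.08); near=(np.abs(d)<.06).all(-1)&(P[...,2]>.11)
    rect(P[near&(img.max(2)<70)],"blackgrip"); rect(P[near&(img.min(2)>100)],"arm")
    q=P[near&(img.max(2)<70)][:,:2]; u=np.linalg.svd(q-q.mean(0))[2][0]; print("axis deg",np.degrees(np.arctan2(u[1],u[0]))%180)
print(detect((.51,.337),0,.15,.008,cl=cl))
E
```

```text
tray 3975 [0.5637 0.0285] [0.2107 0.2111] 85.8 [0.056  0.061  0.0697] mean [0.5632 0.0288 0.0614]
crate 509 [ 0.5113 -0.3391] [0.2185 0.2232] 2.7 [0.0267 0.0381 0.0446] mean [ 0.5184 -0.3474  0.037 ]
blackgrip 75 [ 0.6262 -0.1354] [0.0703 0.0142] 85.5 [0.1467 0.15   0.1549] mean [ 0.6246 -0.1412  0.1504]
arm 52 [ 0.6688 -0.104 ] [0.0073 0.0626] 85.4 [0.1214 0.13   0.1454] mean [ 0.668  -0.1038  0.1328]
axis deg 86.33441132468377
tray 3552 [0.5659 0.0328] [0.2108 0.2185] 85.7 [0.0583 0.0612 0.0708] mean [0.5653 0.0325 0.0622]
crate 935 [ 0.5127 -0.3357] [0.2265 0.2206] 2.8 [0.0259 0.035  0.0415] mean [ 0.5222 -0.3428  0.0344]
blackgrip 175 [ 0.6306 -0.1307] [0.0727 0.0161] 86.9 [0.1395 0.1485 0.1533] mean [ 0.6324 -0.1326  0.1476]
arm 120 [ 0.6652 -0.1008] [0.0105 0.0687] 83.8 [0.1198 0.1325 0.1444] mean [ 0.6676 -0.1008  0.1322]
axis deg 86.40122753600345
tube [0.5848 0.2833] [0.041 0.081] 173.2 [217. 223. 225.] 293 0.053
chan [0.5666 0.3965] [0.048 0.076] 23.2 [110. 110. 107.] 314 0.052
chan [0.5697 0.4001] [0.053 0.079] 23.6 [103. 106. 106.] 306 0.05
tube [0.5872 0.2841] [0.042 0.083] 174.4 [231. 232. 232.] 277 0.05
{'tube': (array([0.58600062, 0.28372426]), np.float64(-0.10768964578828889)), 'chan': (array([0.56813598, 0.3982892 ]), np.float64(0.40868487258949293))}
```

```bash
sed -i 's/col.mean()>110/col.mean()>165/' h.py; cat >> h.py <<'E'
TRAY=((.5648,.0307),-.071,.060); CRATE=((.512,-.3375),.048,.004); BOARD=((.5135,.3367),.06,.008)
GRIP=np.array([.6284,-.1340])
H=.007   # TCP height over an offcut's underside
def quat(phi):
    """tool down, closing along world angle phi (mod pi); branch with the smaller last joint"""
    best=None
    for k in(-1,0,1,2):
        a=(phi+k*np.pi+np.pi/2)/2; yield [0,np.cos(a),np.sin(a),0]
def down(xy,z,phi):
    c=[]
    for q in quat(phi):
        j=solve_ik([*xy,z],q)
        if j is not None: c.append((abs(j[5]),q))
    return min(c,key=lambda t:t[0])[1]
def pick(xy,ang,base,opening=.075):
    phi=ang+np.pi/2; q=down(xy,.25,phi)
    reach([*xy,.25],q); command_gripper(opening)
    movel([*xy,base+H+.06],v=.25); movel([*xy,base+H],v=.08)
    command_gripper(.02); s=read_state(); print("grip width",round(s["width"],4),"ff",s["finger_force"])
    movel([*xy,.25],v=.2); s=read_state(); print("lifted width",round(s["width"],4),"F",s["contact_force"].round(1),"t",s["time_s"])
    return s["width"]
def place(xy,ang,base,opening=.062):
    phi=ang+np.pi/2; q=down(xy,.25,phi)
    reach([*xy,.25],q)
    movel([*xy,base+H+.03],v=.2); hit=movel([*xy,base+H+.001],v=.04,until_force=6); print("hit",hit,read_state()["eef_pos"].round(4))
    command_gripper(opening); movel([*xy,.25],v=.2); print("t",read_state()["time_s"])
E
python3 - <<'E'
from h import *
d=detect(*BOARD[:2],.15,.008)
w=pick(*d['chan'],.008)
if w>.03:
    place(to_world(*TRAY[:2],-.03,.048),TRAY[1],TRAY[2])
    p=TRAY; d=detect(*BOARD[:2],.15,.008)
    print(d)
E
```

```text
tube [0.5846 0.2833] [0.041 0.08 ] 173.9 [217. 223. 225.] 292 0.052
chan [0.5669 0.3965] [0.047 0.077] 23.2 [110. 110. 107.] 317 0.052
chan [0.5696 0.4005] [0.051 0.079] 22.4 [103. 106. 106.] 311 0.05
tube [0.5875 0.2846] [0.043 0.082] 173.5 [231. 233. 232.] 274 0.05
grip width 0.046 ff 29.996643215417862
lifted width 0.0457 F [-0.3 -0.1 -3.4] t 5.9083
hit False [0.5384 0.0807 0.0681]
t 10.4583
tube [0.5853 0.2835] [0.041 0.081] 172.9 [222. 227. 229.] 290 0.052
tube [0.5872 0.2842] [0.042 0.089] 173.1 [233. 235. 235.] 273 0.05
{'tube': (array([0.58624578, 0.2838629 ]), np.float64(-0.12254455861166925))}
```

```bash
python3 - <<'E'
from h import *
d=detect(*BOARD[:2],.15,.008,False)
w=pick(*d['tube'],.008)
if w>.03:
    place(to_world(*TRAY[:2],-.03,-.048),TRAY[1],TRAY[2])
    reach([.45,-.25,.3],down((.45,-.25),.3,np.pi/2))
    d=detect(*TRAY[:2],.099,.06)
    for k in d: print(k,frame_xy(d[k][0],*TRAY[:2]).round(4))
    s=snapshot("scene"); save(cv2.resize(s["frame"][150:330,120:420],None,fx=2.5,fy=2.5),"tray1.png"); print(read_state()["time_s"])
E
```

```text
grip width 0.04 ff 29.992583245038986
lifted width 0.0398 F [ 0.4 -0.3 -2.3] t 15.65
hit False [ 0.5317 -0.0151  0.0682]
t 21.2667
chan [0.5368 0.0797] [0.045 0.076] 179.7 [117. 123. 124.] 326 0.101
tube [ 0.5281 -0.0164] [0.04  0.079] 175.6 [222. 230. 233.] 306 0.101
tube [ 0.5319 -0.0129] [0.04  0.085] 175.7 [233. 234. 235.] 264 0.101
chan [0.5403 0.0828] [0.046 0.081] 175.7 [105. 108. 108.] 287 0.1
chan [-0.0298  0.0485]
tube [-0.0315 -0.0477]
22.4083
```

View pics/tray1.png

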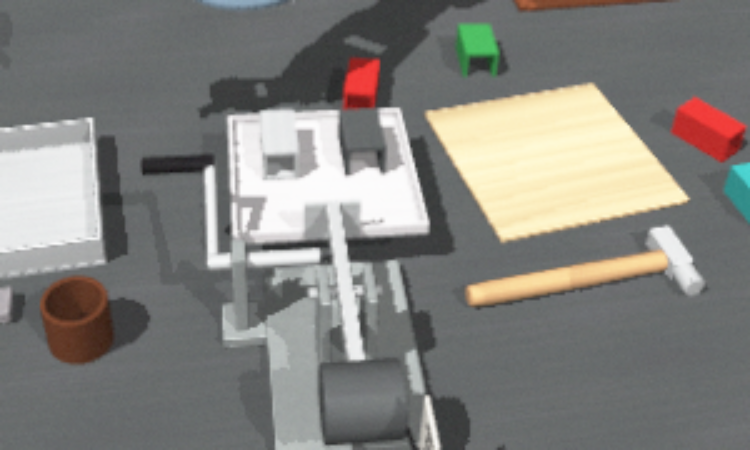

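The channel (360,140) and the tube (280,140) both lie on the tray and are let go. The lever grip at (178,163) is up and clear. I pinch it next.

```bash
python3 - <<'E'
from h import *
q=down(GRIP,.25,TRAY[1])
reach([*GRIP,.25],q); command_gripper(.055)
movel([*GRIP,.16],v=.15)
print(movel([*GRIP,.124],v=.05,until_force=8), read_state()["contact_force"].round(1))
command_gripper(.0); wait(.3)
s=read_state(); print(s["width"],s["finger_force"],s["contact_force"].round(2),s["wrist_torque"].round(2),s["eef_pos"].round(4),s["time_s"])
E
```

```text
False [-0.4 -0.6  0.2]
0.017175905155031243 29.999585151672363 [-4.03  0.01  2.73] [-0.02  0.86  0.04] [ 0.628 -0.134  0.124] 26.4333
```

```bash
cat >> h.py <<'E'
def lever(th,v,off=0.):
    a=.4-th; dx=.11*(np.cos(.4)-np.cos(a)); xy=to_world(GRIP,TRAY[1],dx,0)
    movel([*xy,.1+.11*np.sin(a)-.019+off],v=v)
    s=read_state(); print(round(th,2),"F",s["contact_force"].round(1),"w",round(s["width"],4),"z",s["eef_pos"][2].round(4),"t",round(s["time_s"],2))
E
python3 - <<'E'
from h import *
for th in np.arange(.1,.61,.1): lever(th,.03)
s=snapshot("scene"); save(cv2.resize(s["frame"][150:330,120:420],None,fx=2.5,fy=2.5),"down1.png")
d=detect(*TRAY[:2],.12,.03)
E
```

```text
0.1 F [-8.6  2.  16.1] w 0.0172 z 0.1169 t 26.96
0.2 F [-9.7  2.9 16.3] w 0.0173 z 0.1061 t 27.48
0.3 F [-9.6  2.6 16.1] w 0.0169 z 0.0948 t 27.99
0.4 F [-11.    1.9  15.8] w 0.0168 z 0.0834 t 28.51
0.5 F [-12.5   2.2  16. ] w 0.0174 z 0.072 t 29.02
0.6 F [-14.4   1.6  15.2] w 0.0167 z 0.0605 t 29.54
chan [0.6551 0.0217] [0.042 0.21 ] 82.1 [143. 147. 151.] 123 0.078
chan [0.5342 0.0791] [0.046 0.067] 175.9 [84. 85. 85.] 129 0.088
tube [0.6659 0.0983] [0.056 0.115] 121.5 [226. 223. 224.] 149 0.082
chan [ 0.6577 -0.0442] [0.057 0.12 ] 51.6 [164.  161.5 162. ] 160 0.082
```

View pics/down1.png

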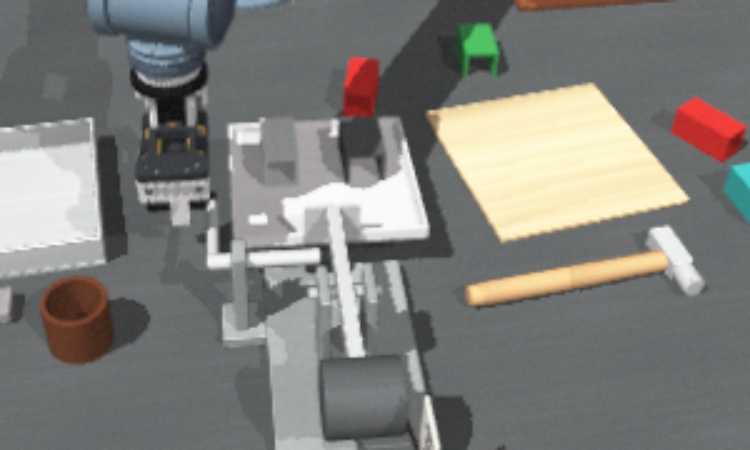

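The tray has sunk, with the two pieces now at (278,145) and (360,145). I measure the lever angle by its arm's slope and the tray's tilt before holding.

```bash
python3 - <<'E'
from h import *
for P,img in clouds():
    L=frame_xy(P,GRIP,TRAY[1]); z=P[...,2]
    m=(L[...,1]>.02)&(L[...,1]<.05)&(L[...,0]>-.02)&(L[...,0]<.09)&(z>.04)&(z<.13)&(img.min(2)>60)
    o=np.argsort(L[m][:,0])
    for lo in np.arange(-.02,.09,.02):
        k=m&(L[...,0]>=lo)&(L[...,0]<lo+.02)
        if k.sum()>2: print("arm x",round(lo,2),k.sum(),np.percentile(z[k],[10,50,90]).round(3))
    T=frame_xy(P,*TRAY[:2]); k=(np.abs(T[...,1])<.02)&(T[...,0]>-.09)&(T[...,0]<.06)&(z>.02)&(z<.09)
    print("tilt",np.polyfit(T[k][:,0],z[k],1).round(4))
print(read_state()["time_s"])
E
```

```text
arm x 0.08 3 [0.099 0.102 0.106]
tilt [0.0451 0.0499]
arm x -0.02 12 [0.085 0.09  0.092]
arm x 0.0 22 [0.089 0.092 0.094]
arm x 0.02 22 [0.093 0.095 0.097]
arm x 0.04 24 [0.095 0.097 0.1  ]
arm x 0.06 22 [0.097 0.101 0.103]
arm x 0.08 13 [0.102 0.103 0.104]
tilt [0.0449 0.0504]
29.7917
```

```bash
python3 - <<'E'
from h import *
lever(.64,.02)
wait(3.4)
P,img=cloud(s:=snapshot("scene")),s["frame"]
L=frame_xy(P,GRIP,TRAY[1]); z=P[...,2]
k=(L[...,1]>.02)&(L[...,1]<.05)&(L[...,0]>-.02)&(L[...,0]<.09)&(z>.04)&(z<.13)&(img.min(2)>60)
print("arm slope",np.polyfit(L[k][:,0],z[k],1).round(3))
T=frame_xy(P,*TRAY[:2]); k=(np.abs(T[...,1])<.02)&(T[...,0]>-.09)&(T[...,0]<.06)&(z>.02)&(z<.09)
print("tilt",np.polyfit(T[k][:,0],z[k],1).round(4),read_state()["contact_force"],read_state()["time_s"])
E
```

```text
0.64 F [-14.7   0.9  15.5] w 0.017 z 0.0561 t 30.16
arm slope [0.184 0.087]
tilt [0.0448 0.0503] [-14.79674954   1.28321445  14.47812669] 33.6083
```

The lever is at about 0.58 rad, with the beam settled at a 0.045 tilt and held for over 3.4 s. I ease it back up.

```bash
python3 - <<'E'
from h import *
for th in (.55,.45,.35,.25,.15,.1,.06,.03,0.0): lever(th,.025)
for o in (.002,.004): lever(0,.02,o)
P,img=cloud(s:=snapshot("scene")),s["frame"]
L=frame_xy(P,GRIP,TRAY[1]); z=P[...,2]
k=(L[...,1]>.02)&(L[...,1]<.05)&(L[...,0]>0)&(L[...,0]<.09)&(z>.07)&(z<.16)&(img.min(2)>60)
print("arm slope",np.polyfit(L[k][:,0],z[k],1).round(3))
T=frame_xy(P,*TRAY[:2]); k=(np.abs(T[...,1])<.02)&(T[...,0]>-.09)&(T[...,0]<.06)&(z>.02)&(z<.09)
print("tilt",np.polyfit(T[k][:,0],z[k],1).round(4))
E
```

```text
0.55 F [-10.3   0.9  12.3] w 0.017 z 0.0657 t 34.16
0.45 F [-9.5  1.6 12.5] w 0.0172 z 0.0773 t 34.75
0.35 F [-6.5  2.  13.4] w 0.0172 z 0.089 t 35.34
0.25 F [-1.9  2.2 12.4] w 0.0168 z 0.1006 t 35.93
0.15 F [4.9 1.3 6.9] w 0.0173 z 0.1114 t 36.52
0.1 F [ 9.6 -0.  -4.8] w 0.0168 z 0.114 t 36.89
0.06 F [ 13.6  -3.7 -19. ] w 0.0171 z 0.1143 t 37.22
0.03 F [ 17.   -4.1 -29. ] w 0.0169 z 0.1145 t 37.5
0.0 F [ 19.3  -5.6 -36.4] w 0.0172 z 0.115 t 37.78
0 F [ 20.   -6.  -41.2] w 0.0173 z 0.1159 t 38.03
0 F [ 21.3  -5.4 -42.4] w 0.0171 z 0.1177 t 38.28
arm slope [-0.433  0.148]
tilt [0.005  0.0596]
```

The lever is against its upper stop and the tray is level. I release it and pick the pieces into the crate.

```bash
python3 - <<'E'
from h import *
command_gripper(.055); wait(.5); p=read_state()["eef_pos"]; print(p.round(4)); movel([p[0],p[1],.27],v=.12)
reach([.45,-.25,.3],down((.45,-.25),.3,np.pi/2)); 
d=detect(*TRAY[:2],.099,.06); s=snapshot("top")
for k in d: print(k,frame_xy(d[k][0],*TRAY[:2]).round(4))
T=frame_xy(P:=cloud(s),*TRAY[:2]); z=P[...,2]; k=(np.abs(T[...,1])<.02)&(T[...,0]>-.09)&(T[...,0]<.06)&(z>.02)&(z<.09)
print("tilt",np.polyfit(T[k][:,0],z[k],1).round(4))
if pick(*d['tube'],.06,.062)>.03:
    place(to_world(*CRATE[:2],0,-.048),CRATE[1],CRATE[2]); print(read_state()["time_s"])
    d=detect(*TRAY[:2],.099,.06)
    if 'chan' in d: 
        if pick(*d['chan'],.06,.064)>.03:
            place(to_world(*CRATE[:2],0,.048),CRATE[1],CRATE[2])
reach([.35,.25,.3],down((.35,.25),.3,np.pi/2))
d=detect(*CRATE[:2],.1,.004)
for k in d: print(k,frame_xy(d[k][0],*CRATE[:2]).round(4))
s=snapshot("scene"); save(s["frame"],"end.png")
s=snapshot("top"); save(s["frame"],"endtop.png")
E
```

```text
[ 0.6284 -0.134   0.1278]
chan [0.5374 0.079 ] [0.046 0.075] 176.1 [117. 122. 124.] 327 0.102
tube [ 0.5284 -0.0164] [0.04  0.081] 175.6 [222. 229. 233.] 307 0.102
tube [ 0.5288 -0.0126] [0.04  0.087] 175.7 [233. 234. 235.] 260 0.1
chan [0.5385 0.0826] [0.046 0.083] 175.5 [105. 108. 108.] 287 0.1
chan [-0.0303  0.0481]
tube [-0.0329 -0.0477]
tilt [0.0043 0.0585]
grip width 0.0396 ff 29.998535737395287
lifted width 0.0399 F [ 0.3 -0.4 -3.5] t 46.575
hit True [ 0.514  -0.385   0.0134]
t 51.7
51.7
chan [0.5524 0.1076] [0.046 0.076] 175.4 [117. 121. 122.] 332 0.103
chan [0.5546 0.1091] [0.042 0.08 ] 175.4 [105. 108. 109.] 276 0.101
grip width 0.0487 ff 30.02772331237793
lifted width 0.0466 F [-0.1  0.5 -3.1] t 56.9917
hit True [ 0.5093 -0.2888  0.0128]
t 62.6667
tube [ 0.5155 -0.3865] [0.044 0.077] 3.1 [219. 228. 231.] 294 0.049
chan [ 0.5076 -0.2916] [0.048 0.072] 2.5 [104. 112. 115.] 308 0.048
chan [ 0.5067 -0.2878] [0.045 0.081] 3.2 [104. 108. 108.] 293 0.046
tube [ 0.5157 -0.3837] [0.039 0.085] 2.6 [232. 233. 234.] 284 0.046
tube [ 0.0013 -0.0477]
chan [-0.0026  0.048 ]
```

View pics/end.png

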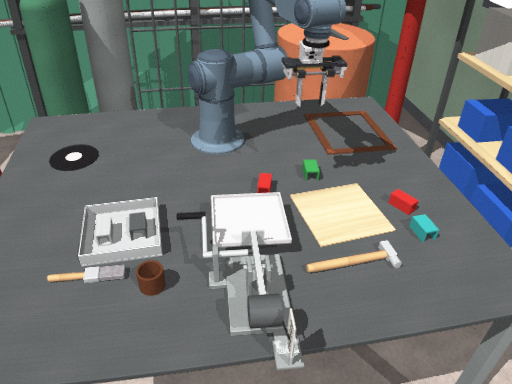

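The tube (103,230) and the channel (138,225) lie flat in the crate. The channel was knocked aside on the tray, and I re-detected it before picking. The lever (190,215) is up, the tray is level and empty, and the hammer, socket and brush have not moved.

```bash
python3 -c "
from h import *
print(read_state()['time_s']); print(job_done())"
```

```text
64.9
the job is handed in; nothing more can be done
None
```

I weighed both offcuts on the board (the 80 mm tube and the dark channel) as one batch, eased the lever back up to arrest the beam, moved both into the crate, and handed the job in at 64.9 s; the verdict was not shown.

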